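Close and lock the lamp shutter in its L-shaped slot

ROBOT

A 6-joint arm with a two-finger parallel gripper is mounted at the origin on the work surface. World frame = base frame: x ahead of the robot, y to its left, z up, the work surface at z = 0. Lengths are in m, angles in rad, forces in N, time in s.
With the tool pointing down it reaches from about 0.3 to 0.775 m from the base axis. Payload 14.6 kg.
Tool frame: the origin (TCP) lies midway between the tips of the shut fingers; the grasp point (between the pads) lies 19 mm behind it (ctrl.tcp_to_grasp is the distance from the TCP to the grasp point, in m); x points along the fingers, y is the direction in which the jaws open and shut, and the axes are right-handed (so a half turn about x gives the same grasp; the last joint's range is limited). The gripper opens to 94 mm and grips with 3 to 60 N. Pads are 16 mm wide; open, the fingers measure 119 mm over their backs; the gripper's body (75 mm by 177 mm) begins 78 mm behind the grasp point.
Start: joints at [-0.067, 0.3, 1.521, -0, 1.321, -0.067], TCP at [0.55, -0, 0.205] pointing down, gripper open.
Joint ranges: [-3.03, 3.03], [-0.79, 2.21], [0.23, 2.52], [-1.04, 4.18], [0, 3.07], [-2.55, 2.55]. Speed limits (rad/s): [2.22, 2.22, 2.57, 3.14, 3.14, 3.14].

INTERFACE

Orientations are given as [roll, pitch, yaw] about the fixed x, y, z axes, in that order (R = Rz(yaw) Ry(pitch) Rx(roll)).
In Python, from station import ctrl gives the robot as it stands.
- The arm moves only by the tool jog_arm, never from a script. Its argument "rows" is one flat list of numbers, 7 for each row, row after row: the shift along the world's x, y, z in m, then the turn, a rotation vector about the world's x, y, z in degrees, then the closure, from 0 (fully open) to 1 (shut). A call has 1 to 8 rows; each row shifts and turns the commanded pose from where the row before left it; what a row does not reach is not made up. A row lasts 1/12 s, in which the tool goes at most 41.7 mm and 7.16 degrees, less where a joint would pass 70% of its speed; a pose out of reach is approached as far as the arm can. A call with a gripper value outside its range is refused whole. The fingers move at their own pace and stop on an object; "squeeze" is the grip in N (left out, the last holds). Time passes only in rows, so rows that do not move let the fingers close. It gives the time, the measured TCP pose, the force and the opening at its end, in the units of the state.
- ctrl.get_obs(): the state, without advancing time (a new reading comes with each control period).
- ctrl.camera(name): name is "scene" or "side" or "wrist"; returns (picture, depth): 400x640x3 uint8, red, green, blue; 400x640 float32, m along the optical axis (not along the pixel's ray), 0 where there is no reading.
- ctrl.camera_model(name): a dict with "K" (3x3 intrinsics, pixels), "dist" ([k1, k2, p1, p2, k3] as OpenCV has them; the pictures are not rectified), "extrinsics" (4x4, takes a point from camera to world coordinates). Camera axes: x right, y down, z forward; pixel columns grow to the right and rows downward; lengths in m; the calibration is good to about 2 mm. A picture is of the moment at which its call begins: read the wrist's pose just before it. camera_model takes no time and is no camera call; for the wrist camera it gives the pose at the moment of the call.
- ctrl.hand_in(): hands the job in, once; it reports no verdict.
The state is a dict: "time_s": time; "qpos": joint angles; "joint_vel": joint speeds; "tau": joint torques, N m; "ee_pos": TCP position; "eef_rot": TCP orientation; "force": force on the tool from outside, world axes, zero at the start; "moment": the same for the moment, N m; "grip_width": finger opening in m.
Only numpy, scipy, OpenCV 4.12 (cv2) and the standard library are available. Lean on these libraries where they do the work, as an engineer would, in place of code of your own. Each camera call takes 0.05 s, during which the arm holds its last target.

TASK

Close and lock the shutter of the black lamp housing: with the fingertips, gently push the upright orange knob along the long leg of the L-shaped slot to the corner, then push it sideways into the short leg right up to its end, by the green mark. Only push the knob, do not squeeze it or pull it up, and leave the eyepiece, prism, jar and lens stand as they are; finish clear of everything.

Things in the scene. Friction and masses are not known exactly. Their poses are not given: they have to be found in the camera images.
- housing: Fixed lamp housing: black box 160 (x) x 220 (y) x 70 mm high, aluminium top plate with an L-shaped slot 16 mm wide. Origin: centre of the underside; z up. Here the long leg runs along +y at x = 22 mm, y = -55 to +55 mm (knob centres), then the short leg along -x to x = -23 mm. Red mark before the long leg, green mark beyond the short leg. The slot stops the pin; a shutter plate follows on the +x face.
- handle: The orange knob to push: an upright cylinder 24 mm in diameter, 38 mm high, white disc on top. Origin: centre of its underside, 74 mm above the table (4 mm above the plate). It stands on a steel pin 12 mm thick that runs in the 16 mm slot (2 mm play to each side). It never tilts; about 2 to 4 N pushes it along, and it stays where it is left.
- handle_top (a point): Centre of the top of the orange knob, 112 mm above the table (42 mm above the plate).
- slot_start (a point): Middle of the slot at the open end of the long leg, at the plate's top surface (70 mm above the table). The knob starts 2 to 35 mm along from here.
- slot_corner (a point): Middle of the slot at the corner, at the plate's top surface: where the knob's axis stands when the shutter is closed.
- slot_end (a point): Middle of the slot at the end of the short leg, at the plate's top surface: where the knob's axis stands when locked.
- shutter (a joint): Travel of the knob (and shutter plate) along the long leg, in m, growing along the housing's +y: 0 at slot_start, 0.110 at the corner (the stop is at 0.112).
- follower (a joint): Travel of the knob along the short leg, in m, growing along the housing's -x: 0 on the long leg's centre line, 0.045 at slot_end (the stop is at 0.047). It can grow only when the knob is at the corner.
- lift (a joint): How far the knob is pulled up, in m: 0 down (held by a spring of about 4 N), at most 0.015. Should stay 0.
- eyepiece: Loose black eyepiece, 34 mm in diameter, 34 mm high, standing upright on the housing's plate near its robot-side edge, away from the slot's legs. Origin: centre of its underside. To be left alone.
- prism: Loose green glass prism, 30 mm high, on a brass plate 50 x 50 x 8 mm, on the table beside the housing's -x face. Origin: centre of its underside. To be left alone.
- jar: Loose amber jar with white cap, 44 mm in diameter, 60 mm high, on the table beside the housing's -y face. Origin: centre of its underside. To be left alone.
- lens: Loose lens on a stand: steel base 45 x 45 x 12 mm, black ring 48 mm across, 86 mm high in all, on the table beyond the housing's +x face. Origin: centre of its underside. To be left alone.

How it is judged:
By the outcome, as a careful person would: the job done as asked, in the order asked, and still so for the second after the job is handed in, with the robot touching nothing.
It also fails if it takes over 45 s, if anything falls off the work surface, if the arm or the gripper's body presses on something with over 40 N, if the wrist force passes 120 N, or if a joint passes its speed limit or range.

## Working session

There is one attempt and no reset: what is moved stays moved. The work goes in short steps, Python scripts to look and compute and a tool call to move; the robot and the scene stay as the last step left them, time stands still between calls to the robot, and variables do not carry over. Pictures are saved under pics/ and viewed, and the job is handed in when it is done.

Besides the shell and the picture viewer there is one more tool, called after "Call:" by a JSON object that holds its "name" and its "arguments", one argument or row to a line. jog_arm: Moves the arm, as the interface text tells. Its arguments: {"type":"object","properties":{"rows":{"type":"array"},"squeeze":{"type":"number"}},"required":["rows"]}

```bash
mkdir -p pics; ls; python3 - <<'E'
from station import ctrl
import cv2, numpy as np
o=ctrl.get_obs();print(o)
for n in ("scene","side"):
    p,d=ctrl.camera(n);cv2.imwrite(f"pics/{n}0.png",p[:,:,::-1]);np.savez(f"/tmp/{n}0.npz",p=p,d=d)
    m=ctrl.camera_model(n);print(n,m)
E
```

```text
pics
{'time_s': 0.0, 'qpos': array([-6.65870229e-02,  3.00456916e-01,  1.52157446e+00, -4.26205482e-05,
        1.32068360e+00, -6.65792661e-02]), 'joint_vel': array([ 0.00024108,  0.00145211, -0.00070491, -0.00093687,  0.00059113,
        0.00032096]), 'tau': array([-1.53750298e-03, -5.31805658e+01, -3.52735734e+01,  7.07558286e-02,
        2.43994006e-02, -4.79655944e-05]), 'ee_pos': array([5.49743529e-01, 1.01064201e-05, 2.04896908e-01]), 'eef_rot': array([-1.60060892,  1.56967325,  3.11178287]), 'force': array([-0.00688237,  0.06663763, -0.30530294]), 'moment': array([-0.01220218, -0.01183619, -0.01551898]), 'grip_width': 0.09408654573277336}
scene {'K': array([[367.75499731,   0.        , 317.44291354],
       [  0.        , 367.75499731, 198.76591082],
       [  0.        ,   0.        ,   1.        ]]), 'dist': array([-0.05155008,  0.        ,  0.        ,  0.        ,  0.        ]), 'extrinsics': array([[-0.6363342 ,  0.6383609 , -0.43309831,  0.85435676],
       [ 0.77122132,  0.51391747, -0.37564147,  0.2517061 ],
       [-0.01721804, -0.57304817, -0.81934079,  0.62574446],
       [ 0.        ,  0.        ,  0.        ,  1.        ]])}
side {'K': array([[479.00643442,   0.        , 329.39428453],
       [  0.        , 479.00643442, 200.0481909 ],
       [  0.        ,   0.        ,   1.        ]]), 'dist': array([-0.05397541,  0.        ,  0.        ,  0.        ,  0.        ]), 'extrinsics': array([[ 0.86316724, -0.35784943,  0.35621074,  0.25248564],
       [-0.50488485, -0.61980942,  0.60077248, -0.55295696],
       [ 0.00579668, -0.69841253, -0.71567195,  0.75819551],
       [ 0.        ,  0.        ,  0.        ,  1.        ]])}
```

View pics/scene0.png

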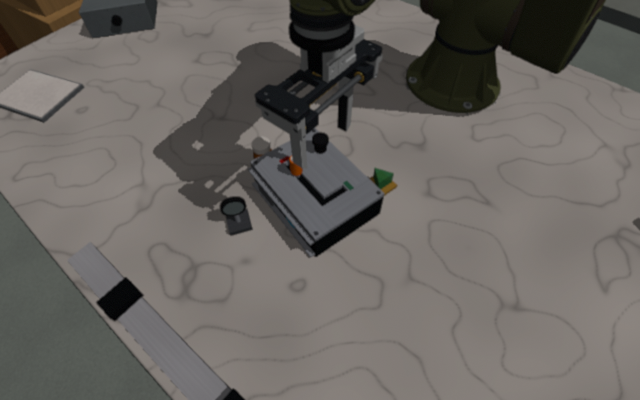

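View pics/side0.png

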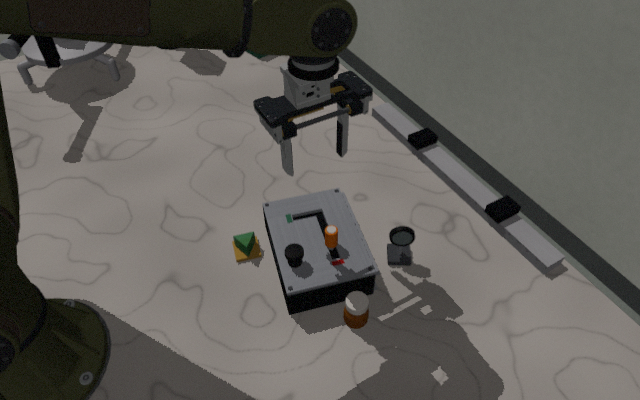

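The side view shows the orange knob at (331,236), the red mark at (337,262), the green mark at (290,217), the eyepiece at (294,254), the jar at (356,308), the lens at (401,240) and the prism at (245,245). Next I'll measure these.

```bash
cat > h.py <<'E'
from station import ctrl
import cv2, numpy as np
def ray(n,uv,z,m=None):
    m=m or ctrl.camera_model(n)
    uv=np.array(uv,float).reshape(-1,1,2)
    a=cv2.undistortPoints(uv,m["K"],m["dist"]).reshape(-1,2)
    r=np.c_[a,np.ones(len(a))]@m["extrinsics"][:3,:3].T
    c=m["extrinsics"][:3,3]
    return c+r*((z-c[2])/r[:,2])[:,None]
E
python3 - <<'E'
from h import *
p=np.load("/tmp/side0.npz")["p"]
cv2.imwrite("pics/side_z.png",cv2.resize(p[170:330,220:420],None,fx=4,fy=3.7,interpolation=cv2.INTER_CUBIC)[:,:,::-1])
hsv=cv2.cvtColor(p,cv2.COLOR_RGB2HSV)
def blobs(lo,hi,name):
    mk=cv2.inRange(hsv,lo,hi); n,l,s,c=cv2.connectedComponentsWithStats(mk)
    for i in range(1,n):
        if s[i,4]>8: print(name,s[i],c[i].round(1))
blobs((5,170,150),(18,255,255),"orange")
blobs((0,150,100),(4,255,255),"red"); blobs((172,150,100),(180,255,255),"red2")
blobs((50,90,40),(90,255,255),"green")
E
```

```text
green [286 215   6   7  31] [288.6 218. ]
green [235 232  19  23 220] [243.6 240.7]
```

View pics/side_z.png

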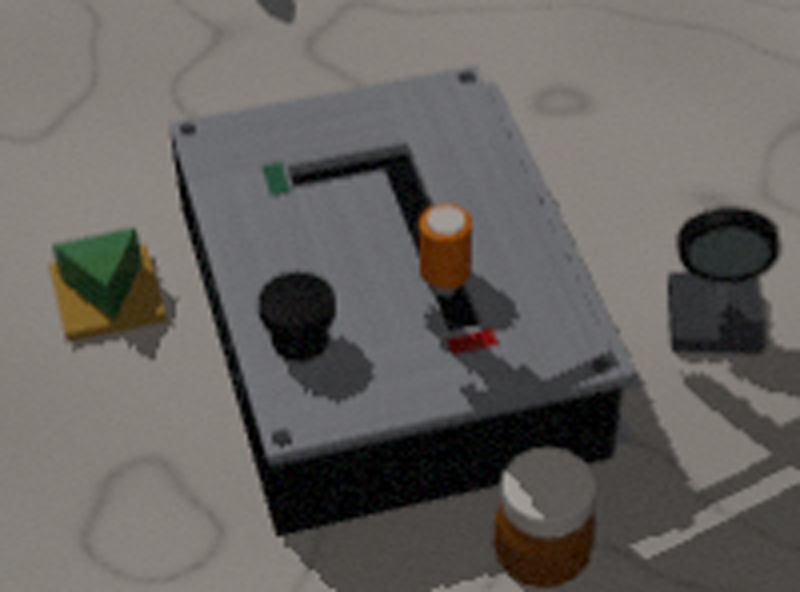

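```bash
python3 - <<'E'
from h import *
f=lambda q:[(220+x/4-.375,170+y/3.7-.36) for x,y in q]
scr=ray("side",f([(188,129),(467,77),(600,365),(282,437)]),.07)
cor=ray("side",f([(172,124),(482,69),(635,378),(270,460)]),.07)
print(scr.round(4),scr.mean(0)); print(cor.round(4),cor.mean(0))
mk=ray("side",f([(277,179),(472,341),(407,147)]),.07);print("green,red,outercorner",mk.round(4))
k=ray("side",f([(446,220)]),.112);print("knob",k)
# fit: corners -> rigid 2D
M=np.array([(-80,110),(80,110),(80,-110),(-80,-110)])/1e3
# add known features (end of slot outer corner)
A=np.r_[M,[(.030,.063)]];B=np.r_[cor,mk[2:]][:,:2]
a=A-A.mean(0);b=B-B.mean(0)
th=np.arctan2((a[:,0]*b[:,1]-a[:,1]*b[:,0]).sum(),(a*b).sum())
R=np.array([[np.cos(th),-np.sin(th)],[np.sin(th),np.cos(th)]])
t=B.mean(0)-R@A.mean(0)
print("yaw",np.degrees(th),"t",t,"res mm",((B-A@R.T-t)*1e3).round(1))
for n,q in dict(start=(22,-55),corner=(22,55),end=(-23,55)).items(): print(n,R@np.array(q)/1e3+t)
print("knob local",R.T@(k[0,:2]-t),"eyepiece", ray("side",f([(298,298)]),.104), "marks local",(mk[:,:2]-t)@R)
E
```

```text
[[ 0.4806  0.0765  0.07  ]
 [ 0.6213  0.0413  0.07  ]
 [ 0.5715 -0.1561  0.07  ]
 [ 0.4315 -0.1221  0.07  ]] [ 0.52623583 -0.04011464  0.07      ]
[[ 0.4753  0.0839  0.07  ]
 [ 0.6312  0.0429  0.07  ]
 [ 0.5806 -0.1702  0.07  ]
 [ 0.4214 -0.1307  0.07  ]] [ 0.52714078 -0.04353491  0.07      ]
green,red,outercorner [[ 0.5025  0.022   0.07  ]
 [ 0.53   -0.1155  0.07  ]
 [ 0.5684  0.0105  0.07  ]]
knob [[ 0.54030246 -0.0744171   0.112     ]]
yaw -13.832746863214204 t [ 0.52655116 -0.04352749] res mm [[ 0.1  1.5]
 [ 0.7 -1.3]
 [ 2.7 -0.7]
 [-1.1  0.5]
 [-2.4  0. ]]
start [ 0.53476325 -0.10219231]
corner [0.56106298 0.00461744]
end [0.51736808 0.01537642]
knob local [ 0.02073783 -0.02670597] eyepiece [[ 0.46394271 -0.077968    0.104     ]] marks local [[-0.03899438  0.05789744]
 [ 0.02055056 -0.06909434]
 [ 0.02770285  0.06246493]]
```

```bash
python3 - <<'E'
from h import *
from scipy.spatial.transform import Rotation as Ro
o=ctrl.get_obs();print(Ro.from_euler("xyz",o["eef_rot"]).as_matrix().round(3))
th=np.radians(-13.8);R=np.array([[np.cos(th),-np.sin(th)],[np.sin(th),np.cos(th)]]);t=np.array([.5266,-.0435])
for q in [(21.5,-62),(21.5,-66)]: print(R@np.array(q)/1e3+t)
E
```

```text
[[-0.001  1.     0.   ]
 [ 0.     0.    -1.   ]
 [-1.    -0.001 -0.   ]]
[ 0.53269031 -0.10883879]
[ 0.53173618 -0.11272333]
```

Call:
{"name": "jog_arm", "arguments": {
  "rows": [-0.0045,-0.028,0,0,0,-3.45,1,-0.0045,-0.028,0,0,0,-3.45,1,-0.0045,-0.028,0,0,0,-3.45,1,-0.0045,-0.028,0,0,0,-3.45,1,0,0,0,0,0,0,1,0,0,0,0,0,0,1,0,0,0,0,0,0,1,0,0,0,0,0,0,1],
  "squeeze": 5
}}

```text
time_s: 0.77
ee_pos: [0.5321, -0.1112, 0.2053]
eef_rot: [-2.033, 1.57, 2.44]
force: [-0.1, -0.2, 0.0]
grip_width: 0.0439
```

Call:
{"name": "jog_arm", "arguments": {
  "rows": [0,0,-0.015,0,0,0,1,0,0,-0.015,0,0,0,1,0,0,-0.015,0,0,0,1,0,0,-0.015,0,0,0,1,0,0,0,0,0,0,1,0,0,0,0,0,0,1,0,0,0,0,0,0,1]
}}

```text
time_s: 1.35
ee_pos: [0.5324, -0.1116, 0.1464]
eef_rot: [1.574, 1.57, -0.237]
force: [-0.2, 0.0, 0.4]
grip_width: 0.0006
```

```bash
python3 - <<'E'
from h import *
for n in ("side","wrist"):
    p,d=ctrl.camera(n);cv2.imwrite(f"pics/{n}1.png",p[:,:,::-1])
o=ctrl.get_obs();print(o["ee_pos"],o["grip_width"],o["time_s"])
E
```

```text
[ 0.53245585 -0.11185787  0.14649739] 0.0005428027923227687 1.45
```

View pics/side1.png

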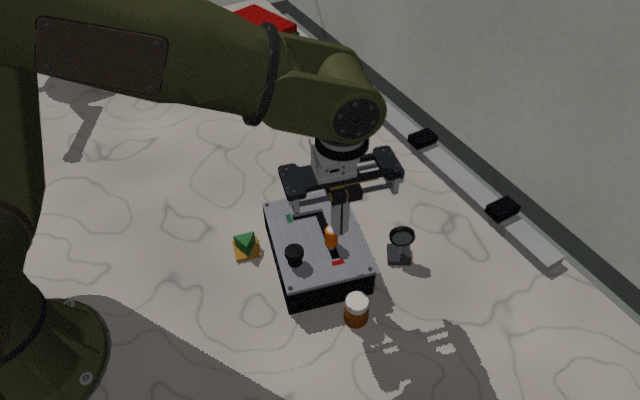

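View pics/wrist1.png

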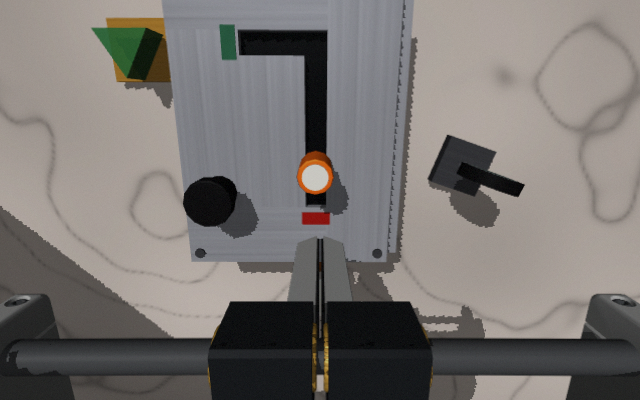

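The wrist view shows the knob top at (316,178), the red mark at (316,218), the green mark at (228,42), the slot's outer corner at (327,30) and the fingertips at (320,240), lined up behind the knob.

```bash
python3 - <<'E'
from h import *
from scipy.spatial.transform import Rotation as Ro
m=ctrl.camera_model("wrist");o=ctrl.get_obs()
P=lambda u,z:ray("wrist",[u],z,m)[0].round(4)
red,green,oc,kn=P((316,218),.07),P((228,42),.07),P((327,30),.07),P((316,178),.112)
print(red,green,oc,kn)
th=np.radians(-13.8);R=np.array([[np.cos(th),-np.sin(th)],[np.sin(th),np.cos(th)]]);t=np.array([.5266,-.0435])
for n,v in dict(red=red,green=green,oc=oc,kn=kn,tcp=o["ee_pos"], eye=P((207,203),.104)).items(): print(n,((v[:2]-t)@R*1e3).round(1))
for a,b in (((327,60),(327,150)),((240,30),(320,30))):
    d=P(b,.07)-P(a,.07);print(np.degrees(np.arctan2(d[1],d[0])))
print(Ro.from_euler("xyz",o["eef_rot"]).as_matrix().round(3)[:,1])
E
```

```text
[ 0.5277 -0.118   0.07  ] [0.5  0.02 0.07] [0.5675 0.0111 0.07  ] [ 0.5381 -0.0776  0.112 ]
red [ 18.8 -72.1]
green [-41.   55.3]
oc [26.7 62.8]
kn [ 19.3 -30.4]
tcp [ 22. -65.]
eye [-54.6 -49.4]
-103.54578573987074
-13.779658620208147
[ 0.971 -0.238  0.002]
```

Call:
{"name": "jog_arm", "arguments": {
  "rows": [-0.002,0,-0.012,0,0,0,1,0,0,-0.012,0,0,0,1,0,0,-0.012,0,0,0,1,0,0,-0.012,0,0,0,1,0,0,-0.01,0,0,0,1,0,0,0,0,0,0,1]
}}

```text
time_s: 1.95
ee_pos: [0.5294, -0.1118, 0.0861]
eef_rot: [-1.611, 1.569, 2.86]
force: [-0.7, 0.4, 0.2]
grip_width: 0.0007
```

Call:
{"name": "jog_arm", "arguments": {
  "rows": [0.001,0.004,0,0,0,0,1,0.001,0.004,0,0,0,0,1,0.001,0.004,0,0,0,0,1,0.001,0.004,0,0,0,0,1,0.001,0.004,0,0,0,0,1,0.001,0.004,0,0,0,0,1,0.001,0.004,0,0,0,0,1,0.001,0.004,0,0,0,0,1]
}}

```text
time_s: 2.62
ee_pos: [0.5382, -0.0797, 0.0876]
eef_rot: [1.271, 1.57, -0.541]
force: [-0.5, -2.3, 1.3]
grip_width: 0.0005
```

Call:
{"name": "jog_arm", "arguments": {
  "rows": [0.001,0.004,0,0,0,0,1,0.001,0.004,0,0,0,0,1,0.001,0.004,0,0,0,0,1,0.001,0.004,0,0,0,0,1,0.001,0.004,0,0,0,0,1,0.001,0.004,0,0,0,0,1,0.001,0.004,0,0,0,0,1,0,0,0,0,0,0,1]
}}

```text
time_s: 3.28
ee_pos: [0.5451, -0.0511, 0.0873]
eef_rot: [-2.555, 1.57, 1.917]
force: [-0.3, 0.2, -0.2]
grip_width: 0.0001
```

```bash
python3 - <<'E'
from h import *
p,d=ctrl.camera("wrist");cv2.imwrite(f"pics/wrist2.png",p[:,:,::-1])
o=ctrl.get_obs();print(o["ee_pos"],o["force"],o["time_s"])
E
```

```text
[ 0.54493039 -0.05143106  0.08726278] [-1.01211288 -0.80291901  0.28357232] 3.3333
```

View pics/wrist2.png

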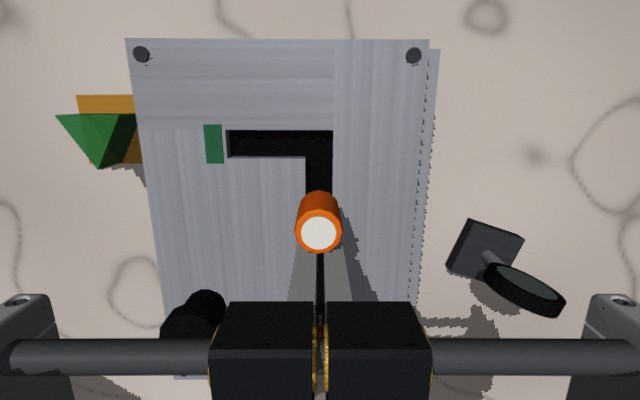

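The wrist view shows the knob, top at (318,233), moving along the slot ahead of the fingers. The slot's outer corner is at (333,130), its inner corner at (306,157) and the slot end at (227,143).

```bash
python3 - <<'E'
from h import *
m=ctrl.camera_model("wrist");o=ctrl.get_obs()
th=np.radians(-13.8);R=np.array([[np.cos(th),-np.sin(th)],[np.sin(th),np.cos(th)]]);t=np.array([.5266,-.0435])
L=lambda u,z:((ray("wrist",[u],z,m)[0][:2]-t)@R*1e3).round(1)
print("outer",L((333,130),.07),"inner",L((306,157),.07),"endtop",L((227,130),.07),"knob",L((318,233),.112),"tcp",(o["ee_pos"][:2]-t)@R*1e3)
E
```

```text
outer [26.9 62.8] inner [11.4 47.5] endtop [-32.9  62.8] knob [18.6 17.2] tcp [19.69309327 -3.32970817]
```

Call:
{"name": "jog_arm", "arguments": {
  "rows": [0.001,0.004,0,0,0,0,1,0.001,0.004,0,0,0,0,1,0.001,0.004,0,0,0,0,1,0.001,0.004,0,0,0,0,1,0.001,0.004,0,0,0,0,1,0.001,0.004,0,0,0,0,1,0.001,0.004,0,0,0,0,1,0,0,0,0,0,0,1]
}}

```text
time_s: 4.0
ee_pos: [0.5522, -0.0231, 0.0875]
eef_rot: [2.973, 1.57, 1.162]
force: [-0.2, 0.1, 1.2]
grip_width: 0.0002
```

Call:
{"name": "jog_arm", "arguments": {
  "rows": [0.0005,0.002,0,0,0,0,1,0.0005,0.002,0,0,0,0,1,0.0005,0.002,0,0,0,0,1,0.0005,0.002,0,0,0,0,1,0.0002,0.001,0,0,0,0,1,0,0,0,0,0,0,1]
}}

```text
time_s: 4.5
ee_pos: [0.5543, -0.0148, 0.0875]
eef_rot: [2.247, 1.571, 0.436]
force: [-0.6, -1.1, -0.1]
grip_width: 0.0004
```

```bash
python3 - <<'E'
from h import *
for n in ("wrist","side"):
    p,d=ctrl.camera(n);cv2.imwrite(f"pics/{n}3.png",(p if n=="wrist" else cv2.resize(p[130:330,200:440],None,fx=3,fy=3))[:,:,::-1])
o=ctrl.get_obs();print(o["ee_pos"],o["force"],o["time_s"])
E
```

```text
[ 0.55428392 -0.01486118  0.08751229] [ 0.5459216  -0.95510926  1.01117949] 4.6
```

View pics/wrist3.png

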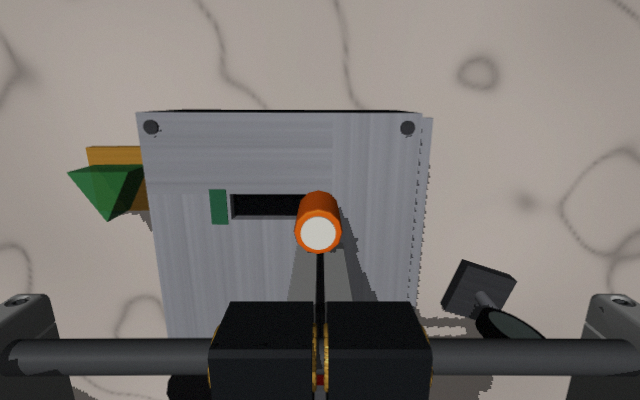

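View pics/side3.png

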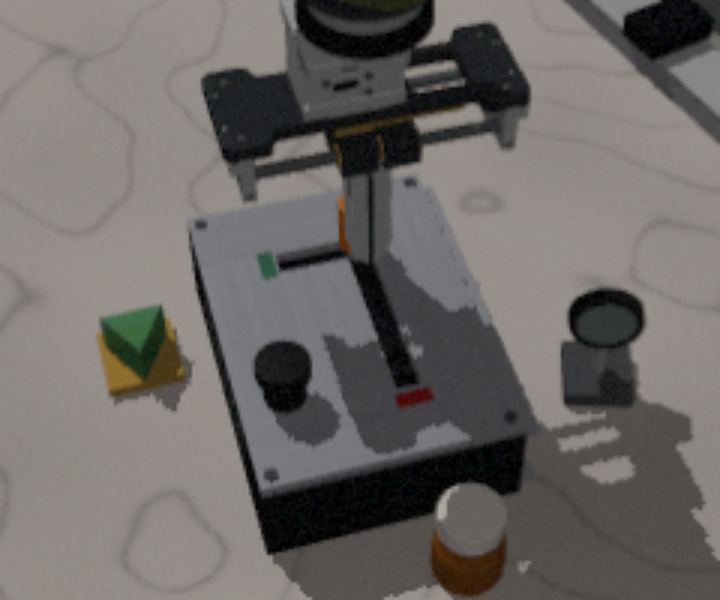

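```bash
python3 - <<'E'
from h import *
m=ctrl.camera_model("wrist");o=ctrl.get_obs()
th=np.radians(-13.8);R=np.array([[np.cos(th),-np.sin(th)],[np.sin(th),np.cos(th)]]);t=np.array([.5266,-.0435])
L=lambda u,z:((ray("wrist",[u],z,m)[0][:2]-t)@R*1e3).round(1)
print("endtop",L((232,194),.07),"endbot",L((232,216),.07),"knob",L((318,233),.112),"tcp",(o["ee_pos"][:2]-t)@R*1e3)
E
```

```text
endtop [-32.6  63.1] endbot [-33.6  49.3] knob [18.9 54.9] tcp [20.0534867  34.41568406]
```

Call:
{"name": "jog_arm", "arguments": {
  "rows": [-0.0018,-0.0073,0,0,0,0,1,-0.0018,-0.0073,0,0,0,0,1,0,0,0,0,0,0,1,0.0117,-0.0029,0,0,0,0,1,0.0117,-0.0029,0,0,0,0,1,0.0117,-0.0029,0,0,0,0,1,0,0,0,0,0,0,1]
}}

```text
time_s: 5.18
ee_pos: [0.5868, -0.039, 0.0874]
eef_rot: [1.733, 1.57, -0.08]
force: [-0.0, -0.0, 0.1]
grip_width: 0.0007
```

Call:
{"name": "jog_arm", "arguments": {
  "rows": [0.0021,0.0087,0,0,0,0,1,0.0021,0.0087,0,0,0,0,1,0.0021,0.0087,0,0,0,0,1,0.0021,0.0087,0,0,0,0,1,0,0,0,0,0,0,1,0,0,0,0,0,0,1]
}}

```text
time_s: 5.68
ee_pos: [0.594, -0.0027, 0.0875]
eef_rot: [0.819, 1.571, -0.992]
force: [-0.2, -0.4, -0.3]
grip_width: 0.0006
```

```bash
python3 - <<'E'
from h import *
p,d=ctrl.camera("wrist");cv2.imwrite(f"pics/wrist4.png",p[:,:,::-1])
m=ctrl.camera_model("wrist");o=ctrl.get_obs()
th=np.radians(-13.8);R=np.array([[np.cos(th),-np.sin(th)],[np.sin(th),np.cos(th)]]);t=np.array([.5266,-.0435])
print("tcp",(o["ee_pos"][:2]-t)@R*1e3,o["force"],o["ee_pos"])
E
```

```text
tcp [55.83208976 55.23266998] [-0.62172451 -0.71307983 -0.07813063] [ 0.5939953  -0.00317948  0.0874613 ]
```

View pics/wrist4.png

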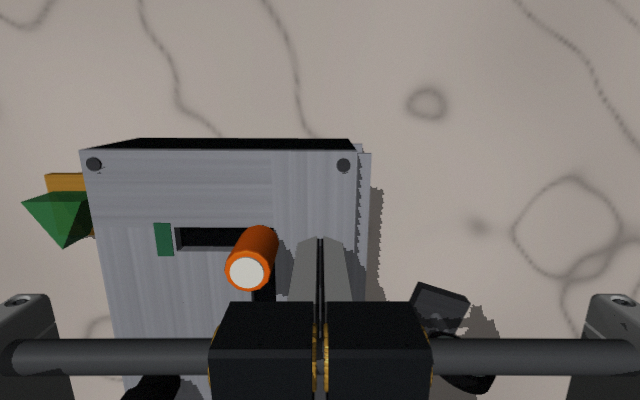

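The knob (top at (248,270)) is at the corner and the fingers are beside it on its +x side. I'll push it sideways now.

Call:
{"name": "jog_arm", "arguments": {
  "rows": [-0.0039,0.001,0,0,0,0,1,-0.0039,0.001,0,0,0,0,1,-0.0039,0.0009,0,0,0,0,1,-0.0039,0.0009,0,0,0,0,1,-0.0039,0.001,0,0,0,0,1,-0.0039,0.001,0,0,0,0,1]
}}

```text
time_s: 6.23
ee_pos: [0.5703, 0.0022, 0.0875]
eef_rot: [1.274, 1.57, -0.538]
force: [2.1, -1.5, -1.4]
grip_width: 0.0006
```

Call:
{"name": "jog_arm", "arguments": {
  "rows": [-0.0039,0.001,0,0,0,0,1,-0.0039,0.001,0,0,0,0,1,-0.0039,0.0009,0,0,0,0,1,-0.0039,0.0009,0,0,0,0,1,-0.0039,0.001,0,0,0,0,1,-0.0039,0.001,0,0,0,0,1,0,0,0,0,0,0,1]
}}

```text
time_s: 6.82
ee_pos: [0.5466, 0.0084, 0.0875]
eef_rot: [-1.756, 1.57, 2.716]
force: [0.5, -0.0, -0.2]
grip_width: 0.0005
```

```bash
python3 - <<'E'
from h import *
p,d=ctrl.camera("wrist");cv2.imwrite(f"pics/wrist5.png",p[:,:,::-1])
m=ctrl.camera_model("wrist");o=ctrl.get_obs()
th=np.radians(-13.8);R=np.array([[np.cos(th),-np.sin(th)],[np.sin(th),np.cos(th)]]);t=np.array([.5266,-.0435])
print("tcp",(o["ee_pos"][:2]-t)@R*1e3,o["force"],o["ee_pos"])
E
```

```text
tcp [ 7.32572636 55.179905  ] [-0.01435429  0.07511971  0.56724874] [0.54687652 0.00833967 0.08751332]
```

View pics/wrist5.png

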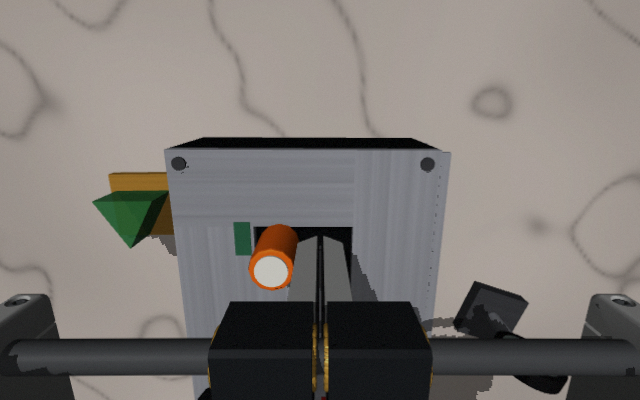

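```bash
python3 - <<'E'
from h import *
m=ctrl.camera_model("wrist");o=ctrl.get_obs()
th=np.radians(-13.8);R=np.array([[np.cos(th),-np.sin(th)],[np.sin(th),np.cos(th)]]);t=np.array([.5266,-.0435])
L=lambda u,z:((ray("wrist",[u],z,m)[0][:2]-t)@R*1e3).round(1)
print("endtop",L((254.5,227),.07),"outer", L((353,227),.07),"knob",L((271.5,270),.112),"tcp",(o["ee_pos"][:2]-t)@R*1e3)
E
```

```text
endtop [-33.1  62.8] outer [27.4 62.8] knob [-17.2  55.7] tcp [ 7.32572636 55.179905  ]
```

Call:
{"name": "jog_arm", "arguments": {
  "rows": [-0.0025,0.0006,0,0,0,0,1,-0.0025,0.0006,0,0,0,0,1,-0.002,0.0005,0,0,0,0,1,-0.001,0.0003,0,0,0,0,1,0,0,0,0,0,0,1]
}}

```text
time_s: 7.28
ee_pos: [0.5391, 0.0102, 0.0875]
eef_rot: [-1.801, 1.571, 2.671]
force: [0.9, -0.3, -0.1]
grip_width: 0.0007
```

Call:
{"name": "jog_arm", "arguments": {
  "rows": [-0.0005,0.0001,0,0,0,0,1,0,0,0,0,0,0,1]
}}

```text
time_s: 7.45
ee_pos: [0.5388, 0.0102, 0.0875]
eef_rot: [2.112, 1.571, 0.3]
force: [2.0, 0.9, 1.5]
grip_width: 0.0007
```

```bash
python3 - <<'E'
from h import *
p,d=ctrl.camera("wrist");cv2.imwrite(f"pics/wrist6.png",p[:,:,::-1])
m=ctrl.camera_model("wrist");o=ctrl.get_obs()
th=np.radians(-13.8);R=np.array([[np.cos(th),-np.sin(th)],[np.sin(th),np.cos(th)]]);t=np.array([.5266,-.0435])
print("tcp",(o["ee_pos"][:2]-t)@R*1e3,o["force"],o["ee_pos"])
E
```

```text
tcp [-0.96072988 55.09359859] [1.32562438 0.52663522 0.57630016] [0.53880867 0.01023245 0.08746196]
```

View pics/wrist6.png

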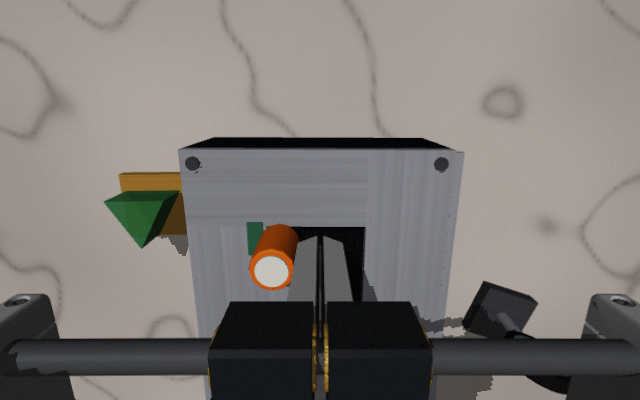

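The knob is at about slot_end. I'll feel for the stop in half-millimetre steps.

Call:
{"name": "jog_arm", "arguments": {
  "rows": [-0.0005,0.0001,0,0,0,0,1,-0.0005,0.0001,0,0,0,0,1,0,0,0,0,0,0,1]
}}

```text
time_s: 7.75
ee_pos: [0.5378, 0.0104, 0.0875]
eef_rot: [2.547, 1.571, 0.735]
force: [1.5, 0.2, 0.8]
grip_width: 0.0006
```

Call:
{"name": "jog_arm", "arguments": {
  "rows": [-0.0005,0.0001,0,0,0,0,1,0,0,0,0,0,0,1]
}}

```text
time_s: 7.92
ee_pos: [0.5372, 0.0105, 0.0875]
eef_rot: [-1.745, 1.571, 2.727]
force: [1.4, 1.1, 1.3]
grip_width: 0.0005
```

Call:
{"name": "jog_arm", "arguments": {
  "rows": [-0.0004,0.0001,0,0,0,0,1,0,0,0,0,0,0,1]
}}

```text
time_s: 8.08
ee_pos: [0.5369, 0.0106, 0.0875]
eef_rot: [2.679, 1.571, 0.867]
force: [1.5, 0.9, 1.3]
grip_width: 0.0003
```

Call:
{"name": "jog_arm", "arguments": {
  "rows": [0,0,0,0,0,0,1]
}}

```text
time_s: 8.17
ee_pos: [0.5368, 0.0106, 0.0874]
eef_rot: [-1.443, 1.571, 3.029]
force: [1.6, 0.1, 1.1]
grip_width: 0.0004
```

```bash
python3 - <<'E'
from h import *
p,d=ctrl.camera("wrist");cv2.imwrite(f"pics/wrist7.png",p[:,:,::-1])
o=ctrl.get_obs();print(o["force"],o["ee_pos"])
E
```

```text
[ 1.58344768 -0.3553839   1.24254379] [0.53684855 0.01057898 0.08740962]
```

View pics/wrist7.png

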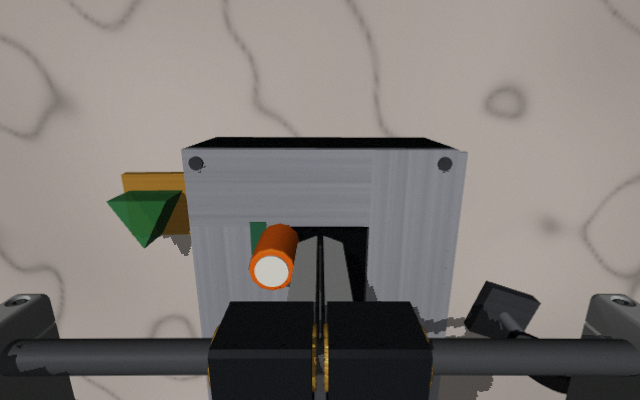

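Call:
{"name": "jog_arm", "arguments": {
  "rows": [-0.0004,0.0001,0,0,0,0,1,0,0,0,0,0,0,1]
}}

```text
time_s: 8.38
ee_pos: [0.5364, 0.0107, 0.0874]
eef_rot: [-1.032, 1.571, -2.844]
force: [2.6, -0.6, 1.1]
grip_width: 0.0005
```

Call:
{"name": "jog_arm", "arguments": {
  "rows": [-0.0004,0.0001,0,0,0,0,1,0,0,0,0,0,0,1]
}}

```text
time_s: 8.55
ee_pos: [0.5361, 0.0108, 0.0875]
eef_rot: [1.319, 1.571, -0.492]
force: [2.0, 0.6, -0.3]
grip_width: 0.0007
```

The stop can't be felt clearly yet, so I'll back off, lift and look.

Call:
{"name": "jog_arm", "arguments": {
  "rows": [0.0058,-0.0014,0,0,0,0,1,0.0058,-0.0014,0,0,0,0,1,0.0058,-0.0014,0,0,0,0,1,0.0058,-0.0014,0,0,0,0,1,0,0,0,0,0,0,1]
}}

```text
time_s: 8.97
ee_pos: [0.5602, 0.0049, 0.0873]
eef_rot: [-0.476, 1.571, -2.288]
force: [-0.8, 0.6, 0.7]
grip_width: 0.001
```

```bash
python3 - <<'E'
from h import *
for n in ("wrist","side","scene"):
    p,d=ctrl.camera(n);cv2.imwrite(f"pics/{n}8.png",{"wrist":p,"side":cv2.resize(p[130:330,200:440],None,fx=3,fy=3),"scene":cv2.resize(p[100:270,200:420],None,fx=3.5,fy=3.5)}[n][:,:,::-1])
o=ctrl.get_obs();print(o["force"],o["ee_pos"])
E
```

```text
[ 0.4321797  -0.60566916  0.00409403] [0.55914185 0.00518301 0.08722316]
```

View pics/wrist8.png

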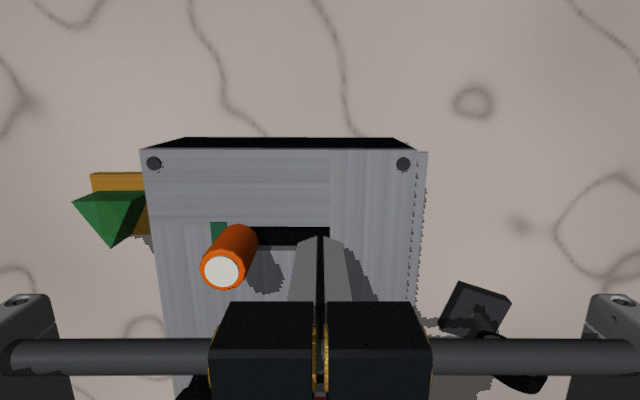

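View pics/side8.png

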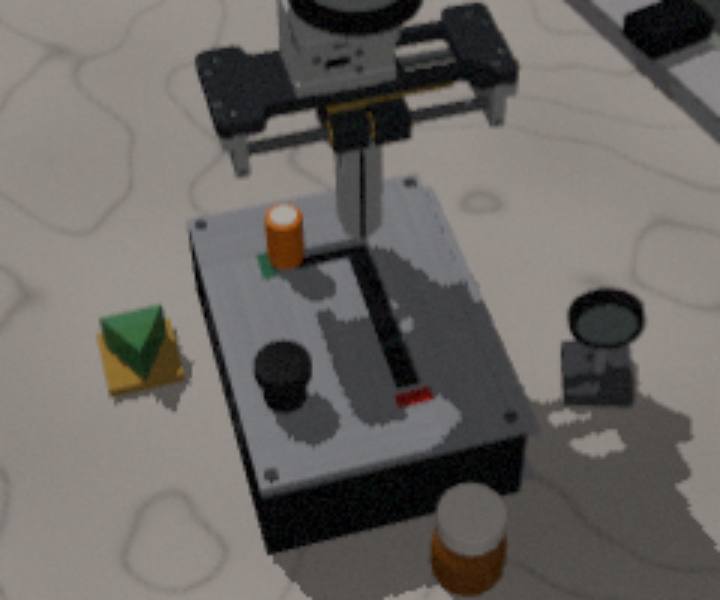

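View pics/scene8.png

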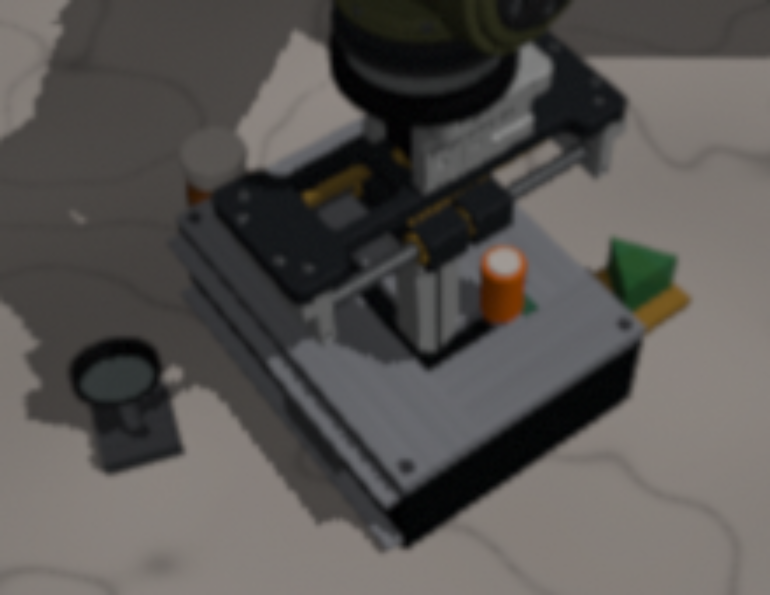

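```bash
python3 - <<'E'
from h import *
m=ctrl.camera_model("wrist");o=ctrl.get_obs()
th=np.radians(-13.8);R=np.array([[np.cos(th),-np.sin(th)],[np.sin(th),np.cos(th)]]);t=np.array([.5266,-.0435])
L=lambda n,u,z:((ray(n,[u],z)[0][:2]-t)@R*1e3).round(1)
print("wrist: outer",L("wrist",(330,227),.07),"knob",L("wrist",(221.5,271),.112), "tcp",(o["ee_pos"][:2]-t)@R*1e3)
s=lambda x,y:(200+x/3-.33,130+y/3-.33)
print("side knob",L("side",s(284,214),.112))
E
```

```text
wrist: outer [25.9 62.8] knob [-29.5  55.3] tcp [19.98997974 55.04006478]
side knob [-25.8  59.4]
```

Differences within each view put the short-leg travel at about 46.5 to 47.4 mm, against 45 nominal and a stop at 47. The knob is at the end, so I'll retreat upward.

Call:
{"name": "jog_arm", "arguments": {
  "rows": [0,0,0.02,0,0,0,1,0,0,0.025,0,0,0,1,0,0,0.025,0,0,0,1,0,0,0.025,0,0,0,1,0,0,0.025,0,0,0,1,0,0,0.02,0,0,0,1,0,0,0,0,0,0,1,0,0,0,0,0,0,1]
}}

```text
time_s: 9.78
ee_pos: [0.5594, 0.0052, 0.228]
eef_rot: [1.753, 1.569, -0.059]
force: [0.6, 0.1, -0.6]
grip_width: 0.0004
```

```bash
python3 - <<'E'
from h import *
for n in ("wrist","side"):
    p,d=ctrl.camera(n);cv2.imwrite(f"pics/{n}9.png",{"wrist":p,"side":cv2.resize(p[130:330,200:440],None,fx=3,fy=3)}[n][:,:,::-1])
o=ctrl.get_obs();print(o["force"],o["ee_pos"],o["time_s"])
E
```

```text
[ 0.38099652 -0.30323616 -0.23475948] [0.55877514 0.00526012 0.22621874] 9.8833
```

View pics/wrist9.png

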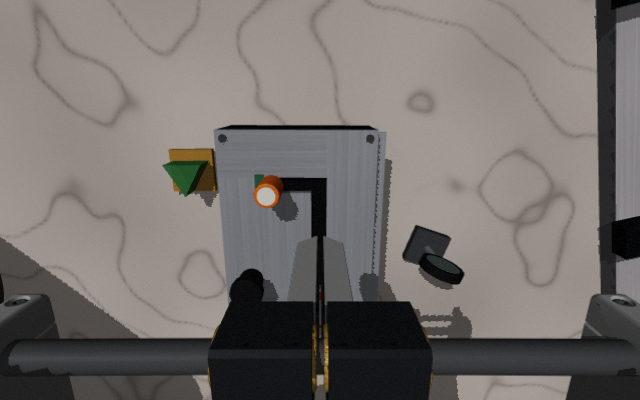

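View pics/side9.png

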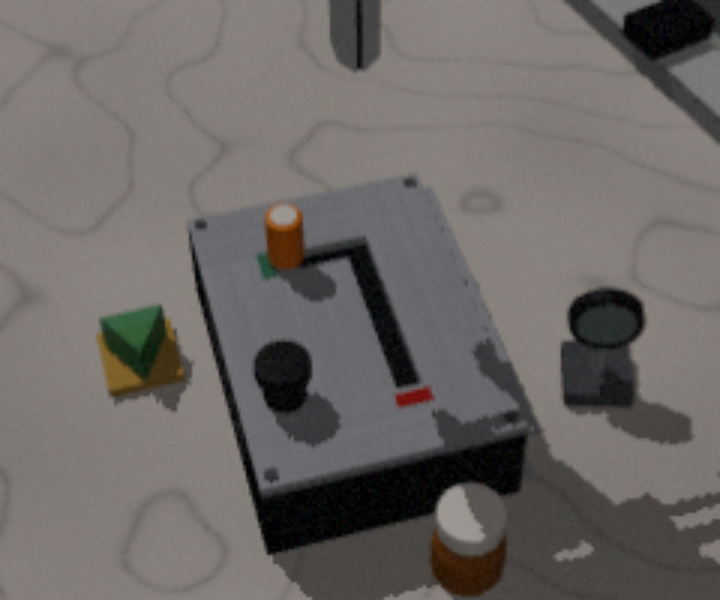

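The side view (crop) shows the knob at (284,235) by the green mark, with the whole long leg clear. The eyepiece, prism, jar and lens haven't moved, and the arm is well clear.

```bash
python3 -c "
from station import ctrl
print(ctrl.hand_in())"
```

```text
the job is handed in; nothing more can be done
None
```

The shutter is closed and locked. I pushed the knob with shut fingers along the long leg to the corner, then sideways into the short leg by the green mark. I then backed off, raised the arm to about 0.23 m and handed in at about 10 s.

**Last checks:**
- **Travel:** the wrist and side views and the finger position put the short-leg travel at 46.5 to 47.4 mm. Nominal is 45 mm and the stop is at 47 mm.
- **Forces and other items:** readings taken between moves stayed at or below about 3 N. In the last pictures the eyepiece, prism, jar and lens stand looked unmoved, and nothing touched the robot.

**What disagreed or failed:**
- **Position offset:** the side and wrist cameras differed by about 4 mm in absolute knob position. The same offset was there at the start, so I relied on differences within each view.
- **Stop not felt:** the contact force never rose clearly at the end stop, so that the knob is at the end rests on the measured travel alone.

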